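# Restock the bent tape rail

## Task

Push the brown kraft tape roll along the bent steel rod, round both bends, until it closes up on the gold and mint rolls and the whole row is pressed snugly against the foam-faced stop so that you feel the foam give slightly, then let go. Push gently: do not pinch the rolls or shove hard, as their edges mark easily, and leave everything else on the bench where it is.

Things in the scene. Friction and masses are not known exactly. Their poses are not given: they have to be found in the camera images.
- stand: Fixed tape stand: white foot 350 x 260 x 18 mm with a 10 mm steel rod bent in a Z, rolls loaded at the front, stored at the back. Origin: centre of the foot's underside, z up, x towards the stop (within 20 degrees of the robot's x). Rod centre line level at z = 150 mm: first run along +x at y = -85, cross run along +y at x = -50, last run along +x at y = +85. Clear space above and beside it.
- rod_start (a point): Loading end of the rod, on its centre line (stand x = -160, y = -85, z = 150 mm). Here the rod turns up into a rubber-capped tip that ends 18 mm further out and 24 mm higher (30 mm over all).
- bend1 (a point): Crossing point of the centre lines of first run and cross run (stand x = -50, y = -85, z = 150 mm). The bend is a 90 degree arc of 35 mm centre-line radius that cuts this corner: it begins 35 mm before the point and ends 35 mm after it.
- bend2 (a point): Crossing point of the centre lines of cross run and last run (stand x = -50, y = +85, z = 150 mm). The bend is the same 35 mm radius arc, turning the other way. The last run goes on along stand +x to the stop, and behind the stop the rod turns down to the foot.
- kraft_roll: Brown kraft tape roll on the first run: rigid ring, outside 68 mm, bore 32 mm, 20 mm wide, about 80 g. Origin at its centre, 11 mm below the rod's centre line, x along its axis and the rod. Hangs loosely; slides at about 1 N. Push it evenly on both sides of the rod and square to the rod where the roll is: pushed askew in a bend it wedges. Pushes over 15 N, and any normal grip, mark it.
- gold_roll: Gold tape roll, 60 mm outside diameter, 32 mm bore, 20 mm wide, about 60 g, hanging on the last run. Gold and mint hang apart from each other and from the stop, in either order; the nearer to the stop is 4 to 20 mm short of touching it. Origin and axes as the kraft roll.
- mint_roll: Pale green tape roll, 64 mm outside diameter, 32 mm bore, 20 mm wide, about 70 g, hanging on the last run. Origin and axes as the kraft roll.
- spare_roll: Blue tape roll lying flat on the stand's foot, 66 mm diameter, 20 mm high, origin at its centre. Leave it alone.
- press_a: Wooden flower press lying on the bench at the left, 160 x 160 x 40 mm, origin at the centre of its underside. Leave it alone.
- press_b: Two flower presses stacked at the right, 160 x 160 x 80 mm, origin at the centre of the underside. Leave them alone.
- glue: White glue bottle with a red cap, 44 mm diameter, 120 mm high, standing; origin at the centre of its underside. Leave it alone.
- plant: Pink plant pot, 90 mm wide at the rim, 85 mm high, leaves to about 150 mm; origin at the centre of its underside. Leave it alone.
- stop (a joint): How far the stop's foam is pressed in (m, 0 = relaxed, 6 mm at most). The stop: dark grey foam disc 10 mm thick on a white cheek, 68 mm across, centred on the rod, clamped near the last run's end with its face at stand x = 70 to 92 mm: find it by touch. Foam gives 1 mm per 2.5 N, springs back. Sliding the row takes up to 3 N; lean on it with 6 to 9 N for half a second, then back away slowly.
- brush: Paint brush lying on the bench at the left near the robot, origin at the centre of its underside. Leave it alone.
There are look-alikes about, which are no part of the job. Leave any purple or red look-alike of the mint_roll alone.

How it is judged:
By the outcome, as a careful person would: the job done as asked, in the order asked, and still so for the second after the job is handed in, with the robot touching nothing.
It also fails if it takes over 54 s, if anything falls off the work surface, if the arm or the gripper's body presses on something with over 40 N, if the wrist force passes 120 N, or if a joint passes its speed limit or range.

## Robot

A 7-joint arm with a two-finger parallel gripper is mounted at the origin on the work surface. World frame = base frame: x ahead of the robot, y to its left, z up, the work surface at z = 0. Lengths are in m, angles in degrees, forces in N, time in s.
With the tool pointing down it reaches from about 0.4 to 0.875 m from the base axis. Payload 4.4 kg.
Tool frame: the origin (TCP) lies midway between the tips of the shut fingers; the grasp point (between the pads) lies 19 mm behind it; y points along the fingers, z is the direction in which the jaws open and shut, and the axes are right-handed (so a half turn about y gives the same grasp; the last joint's range is limited). The gripper opens to 85 mm and grips with 20 to 120 N. Pads are 22 mm wide; open, the fingers measure 114 mm over their backs; the gripper's body (76 mm by 85 mm) begins 54 mm behind the grasp point. The pads swing forward as they close: fully open they stand 13 mm farther back than shut.
Start: joints at [69.569, 36.005, 2.206, 86.941, -1.547, 57.084, -1.146], TCP at [0.186, -0.623, 0.231] pointing down, gripper open.
Joint ranges: [-175.42, 175.42], [-21.48, 121.26], [-71.46, 75.88], [10.55, 141.38], [-63.04, 243.04], [13.31, 113.54], [-168.57, 168.57]. Speed limits (degrees/s): [147.25, 147.25, 180, 180, 180, 180, 180].

## Interface

Orientations are given as a 3x3 rotation matrix whose columns are the frame's x, y, z axes.
In Python, from station import arm gives the robot as it stands. The module is installed in compiled form; this text tells all that it offers.
- The arm moves only by the shell command python3 -m jog 'ROWS'. ROWS is JSON, a list of rows, each a list of 7 numbers: the shift along the tool's x, y, z normalised to -1 to 1, where 1 is 0.4 m, then the turn, a rotation vector about the tool's x, y, z normalised to -1 to 1, where 1 is pi rad, then the gripper's target within -1 to 1 (shut at 1, half-way at 0, fully open at -1). A call has 1 to 20 rows; each row is the pose to reach, as a shift and turn from the pose commanded when the call began, along the tool's axes at that moment, turning the shorter way round; what a row does not reach only later rows make up. A row lasts 1/12 s, in which the tool goes at most 41.7 mm and 7.16 degrees, less where a joint would pass 70% of its speed; a pose out of reach is approached as far as the arm can. A call with a number of a shift or a turn outside -1 to 1 is refused whole. A call with a gripper value outside its range is refused whole. The fingers move at their own pace and stop on an object; the grip force is fixed at half the most. Time passes only in rows, so rows that repeat a pose let the fingers close. It gives the time, the measured TCP pose, the force and the opening at its end, in the units of the state.
- arm.observe(): the state, without advancing time (a new reading comes with each control period).
- arm.get_image(name): name is "scene" or "top" or "wrist"; returns a dict with "frame" (480x640x3 uint8, red, green, blue), "vertical_fov" (degrees; the focal length in pixels is half the picture's height over the tangent of half this angle, whatever the lens; pixels are square), "cx", "cy" (the principal point, pixels), "rvec" (rotation vector, rad) and "tvec" (3), from world to camera coordinates, as OpenCV has them. Camera axes: x right, y down, z forward; pixel columns grow to the right and rows downward; lengths in m; the calibration is good to about 2 mm. The wrist camera is an equidistant fisheye: a pixel r from the principal point sees the ray r / f radians off the axis. A picture is of the moment at which its call begins. There is no depth.
- arm.close_job(): hands the job in, once; it reports no verdict.
The state is a dict: "t": time; "q": joint angles; "joint_velocities": joint speeds; "effort": joint torques, N m; "tcp_pos": TCP position; "ee_rot": TCP orientation; "ft_force": force on the tool from outside, world axes, zero at the start; "ft_torque": the same for the moment, N m; "opening": finger opening in m.
Only numpy, scipy, OpenCV 4.12 (cv2) and the standard library are available. Lean on these libraries where they do the work, as an engineer would, in place of code of your own. Each camera call takes 0.05 s, during which the arm holds its last target.

## Working session

There is one attempt and no reset: what is moved stays moved. The work goes in short steps, Python scripts to look and compute and a shell command to move; the robot and the scene stay as the last step left them, time stands still between calls to the robot, and variables do not carry over. Pictures are saved under pics/ and viewed, and the job is handed in when it is done.

```bash
mkdir -p pics; ls; python3 - <<'E'
from station import arm
import cv2,numpy as np
s=arm.observe()
for k,v in s.items(): print(k,np.round(v,4).tolist())
for n in ["scene","top","wrist"]:
    im=arm.get_image(n); cv2.imwrite(f"pics/{n}0.png",im["frame"][:,:,::-1])
    print(n,{k:np.round(v,4).tolist() for k,v in im.items() if k!="frame"})
E
```

```text
pics
t 0.0
q [69.5686, 36.0604, 2.2033, 86.997, -1.5468, 57.0839, -1.1484]
joint_velocities [0.033, -0.0537, 0.0814, 0.0111, -0.1126, 0.0313, 0.0001]
effort [0.0002, -56.3403, 1.2262, -19.3448, 0.011, 0.0106, -0.0]
tcp_pos [0.1862, -0.6221, 0.2304]
ee_rot [[-0.958, -0.0006, 0.2867], [-0.2867, 0.0019, -0.958], [0.0, -1.0, -0.0019]]
ft_force [-0.1072, -0.3302, -0.2471]
ft_torque [0.0677, -0.0337, 0.0306]
opening 0.0858
scene {'vertical_fov': 56.2007, 'cx': 314.0006, 'cy': 237.1157, 'rvec': [1.6488, 1.8662, -0.7803], 'tvec': [0.0756, -0.3045, 1.3729]}
top {'vertical_fov': 47.9933, 'cx': 327.1698, 'cy': 243.5712, 'rvec': [2.1465, -2.1027, 0.1766], 'tvec': [-0.004, 0.5464, 1.3637]}
wrist {'vertical_fov': 65.7065, 'cx': 318.7125, 'cy': 242.0557, 'rvec': [-2.3161, 1.7224, 0.2677], 'tvec': [-0.6491, -0.041, 0.3806]}
```

View pics/scene0.png

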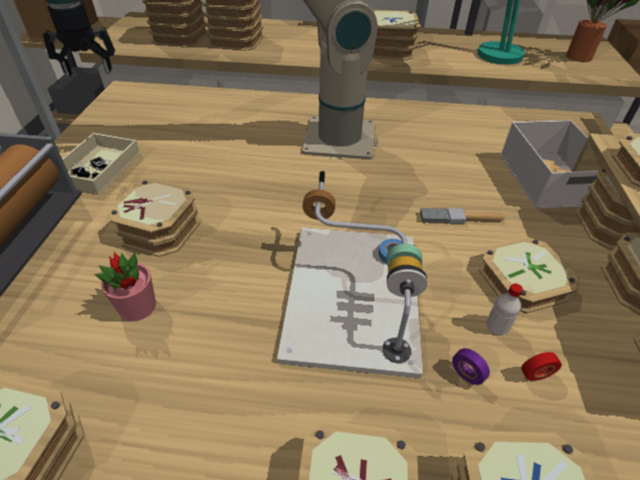

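View pics/top0.png

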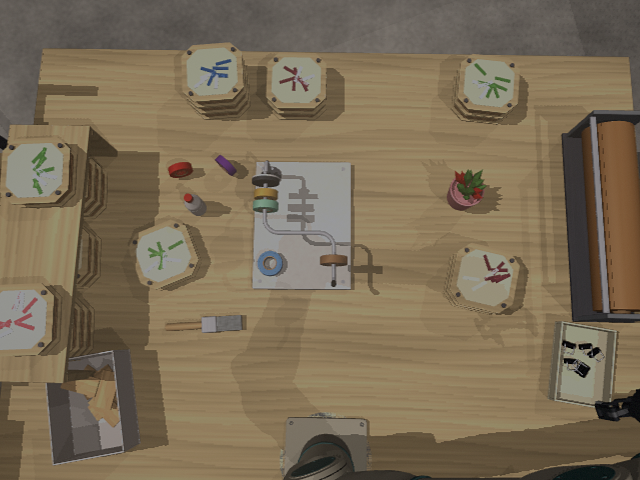

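View pics/wrist0.png

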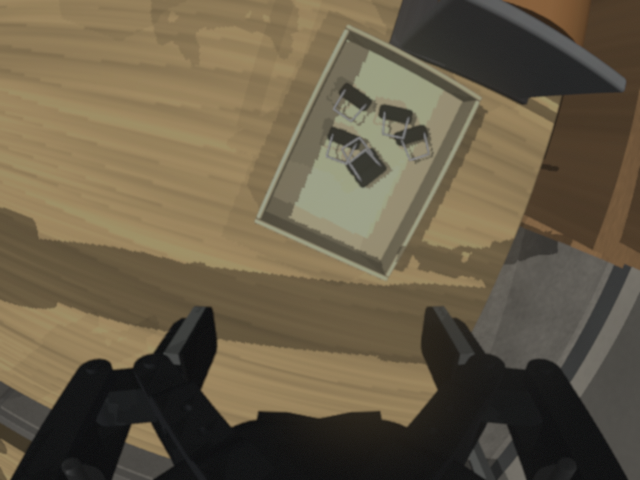

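The scene view shows the stand, with kraft on the first run at (320,203) and mint and gold near the stop at (405,265). In the top view, kraft is at (333,260), mint at (265,204), gold at (265,193), the stop at (266,177) and the rod tip at (333,284). Next I'll measure the stand pose.

```bash
cat > h.py <<'E'
import numpy as np,cv2
from station import arm
def cal(im):
    R,_=cv2.Rodrigues(np.array(im["rvec"],float)); t=np.array(im["tvec"],float)
    f=240/np.tan(np.radians(im["vertical_fov"]/2)); return R,t,f,im["cx"],im["cy"]
def ray(im,uv,z):
    R,t,f,cx,cy=cal(im); d=R.T@np.array([(uv[0]-cx)/f,(uv[1]-cy)/f,1]); c=-R.T@t
    return c+d*(z-c[2])/d[2]
def proj(im,p):
    R,t,f,cx,cy=cal(im); q=R@np.array(p)+t; return np.array([cx+f*q[0]/q[2],cy+f*q[1]/q[2]])
E
python3 - <<'E'
from h import *
im=arm.get_image("top"); F=im["frame"]; hsv=cv2.cvtColor(F,cv2.COLOR_RGB2HSV)
m=((hsv[...,1]<40)&(hsv[...,2]>110)).astype(np.uint8)
roi=np.zeros_like(m); roi[150:300,240:365]=1; m=cv2.morphologyEx(m*roi,cv2.MORPH_CLOSE,np.ones((5,5),np.uint8))
cs,_=cv2.findContours(m,cv2.RETR_EXTERNAL,cv2.CHAIN_APPROX_NONE); c=max(cs,key=cv2.contourArea)
h=cv2.convexHull(c)[:,0,:]
w=np.array([ray(im,p,0.018)[:2] for p in h],np.float32)
r=cv2.minAreaRect(w); print(r, cv2.boxPoints(r))
im2=F.copy(); cv2.drawContours(im2,[c],-1,(255,0,0),1)
cv2.imwrite("pics/m1.png",cv2.resize(im2[140:310,220:380,::-1],None,fx=3.5,fy=3.5,interpolation=0))
print("cam centre",-cal(im)[0].T@cal(im)[1])
print("tip",ray(im,(333,284),.174)," kraft top",ray(im,(333,260),.165))
for n,lo,hi in [("kraft",(8,90,60),(20,255,220)),("gold",(20,110,80),(32,255,255)),("mint",(55,25,80),(85,160,255))]:
    k=cv2.inRange(hsv,lo,hi); k[:150]=0;k[300:]=0;k[:,:245]=0;k[:,355:]=0
    n_,l,st,ce=cv2.connectedComponentsWithStats(k); i=1+np.argmax(st[1:,4]); print(n,st[i],ce[i],ray(im,ce[i],.165))
E
```

```text
((0.6055911779403687, 0.08017608523368835), (0.3502204418182373, 0.2656964361667633), 0.7987641096115112) [[ 0.428646    0.21057026]
 [ 0.43234995 -0.05510037]
 [ 0.7825364  -0.05021809]
 [ 0.77883244  0.21545255]]
cam centre [ 0.29937336 -0.00956481  1.43824474]
tip [ 0.4278437  -0.01001259  0.174     ]  kraft top [ 0.48613712 -0.00889889  0.165     ]
kraft [ 245  150  110  140 1721] [288.94247531 180.06740267] [0.6818984  0.10294095 0.165     ]
gold [256 188  12   8  73] [261.89041096 191.63013699] [0.65135747 0.16807585 0.165     ]
mint [253 199  25  10 192] [265.06770833 203.4375    ] [0.62183091 0.15907269 0.165     ]
```

View pics/m1.png

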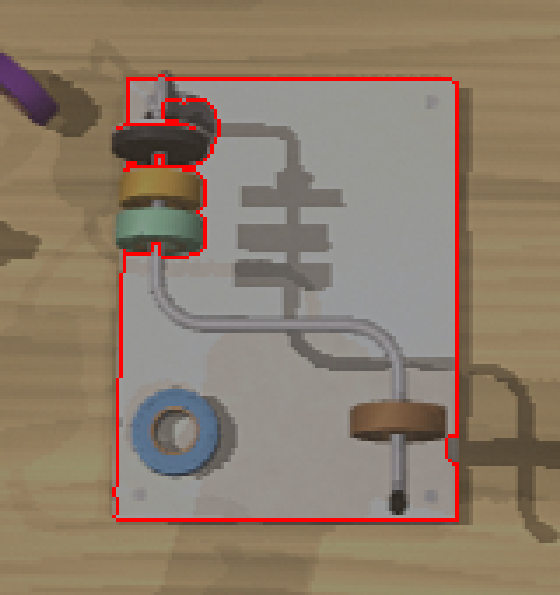

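```bash
python3 - <<'E'
from h import *
im=arm.get_image("top"); F=im["frame"]; g=cv2.cvtColor(F,cv2.COLOR_RGB2GRAY).astype(float)
print(g[226:240,[285,295,305]].astype(int).T.tolist())
print(g[[250,275],325:342].astype(int).tolist())
print(g[[215,222],258:274].astype(int).tolist())
# right edge & bottom edge of foot
for r in [180,200,220,240,280]: print(r,g[r,345:357].astype(int).tolist())
for c in [265,285,305,325,345]: print(c,g[283:293,c].astype(int).tolist(), g[157:167,c].astype(int).tolist())
cv2.imwrite("pics/m2.png",cv2.resize(F[160:290,250:355,::-1],None,fx=6,fy=4.6*1,interpolation=2))
im=arm.get_image("scene");cv2.imwrite("pics/m3.png",cv2.resize(im["frame"][160:380,270:440,::-1],None,fx=2.7,fy=2.7,interpolation=2))
E
```

```text
[[152, 151, 152, 155, 109, 127, 146, 126, 97, 147, 146, 145, 147, 147], [151, 153, 153, 154, 135, 127, 144, 126, 102, 148, 148, 148, 148, 147], [127, 127, 154, 157, 135, 124, 145, 128, 98, 96, 98, 99, 97, 97]]
[[148, 146, 146, 146, 147, 147, 139, 132, 150, 125, 111, 134, 145, 144, 145, 144, 143], [145, 144, 144, 145, 145, 146, 139, 129, 142, 109, 94, 127, 148, 147, 147, 145, 143]]
[[143, 143, 145, 144, 139, 137, 147, 118, 99, 129, 145, 145, 145, 144, 142, 142], [152, 151, 152, 152, 146, 133, 141, 135, 122, 130, 153, 152, 152, 151, 151, 152]]
180 [151, 150, 151, 152, 152, 135, 84, 88, 87, 104, 127, 125]
200 [152, 152, 152, 153, 153, 134, 86, 87, 103, 128, 125, 125]
220 [152, 152, 152, 154, 153, 136, 91, 93, 93, 109, 135, 133]
240 [153, 152, 152, 152, 151, 136, 94, 97, 97, 112, 138, 138]
280 [146, 145, 146, 146, 143, 118, 73, 76, 76, 90, 114, 113]
265 [151, 151, 151, 152, 154, 123, 110, 128, 133, 135] [117, 125, 129, 121, 121, 128, 128, 128, 132, 137]
285 [139, 140, 140, 138, 139, 141, 71, 117, 121, 125] [112, 123, 129, 127, 110, 152, 152, 152, 152, 151]
305 [146, 146, 146, 146, 147, 147, 72, 117, 119, 121] [116, 121, 129, 130, 112, 141, 152, 151, 151, 151]
325 [146, 146, 147, 146, 152, 157, 74, 130, 130, 131] [119, 120, 129, 132, 126, 135, 152, 151, 151, 151]
345 [144, 145, 145, 152, 153, 157, 74, 129, 127, 126] [125, 122, 128, 133, 123, 138, 150, 151, 151, 150]
```

View pics/m3.png

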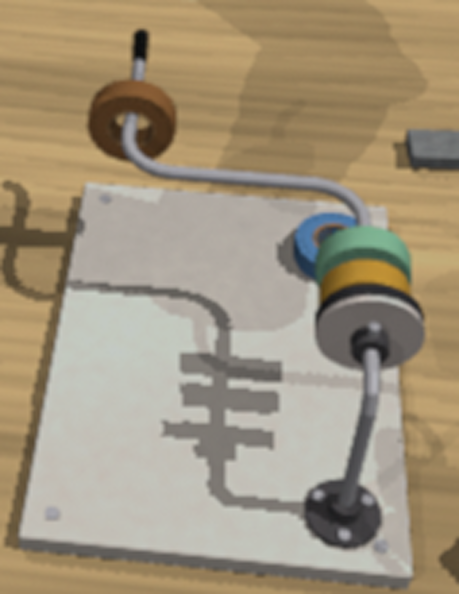

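```bash
python3 - <<'E'
from h import *
im=arm.get_image("top")
A=lambda u,v,z:np.round(ray(im,(u,v),z),4)
print("cross",A(285,232,.15),A(305,232,.15)); print("first",A(333.6,250,.15),A(333.5,275,.15)); print("last",A(264.8,215,.15),A(265,222,.15))
print("right edge",A(350.3,180,.018),A(350.3,240,.018),A(350.1,280,.018)); print("bottom",A(285,288.8,.018),A(345,288.8,.018)); print("top",A(285,161.2,.018),A(345,162,.018))
print("tip",A(333.3,284,.174))
# kraft visible top of ring z=.173, rows
import cv2
F=im["frame"]; print([F[r,325].tolist() for r in range(252,270)])
print([F[r,257].tolist() for r in range(170,216)])
E
```

```text
cross [0.5549 0.1094 0.15  ] [0.5559 0.0607 0.15  ]
first [ 0.5128 -0.0099  0.15  ] [ 0.452  -0.0108  0.15  ]
last [0.5964 0.1605 0.15  ] [0.5789 0.1593 0.15  ]
right edge [ 0.7294 -0.0518  0.018 ] [ 0.5627 -0.0541  0.018 ] [ 0.4552 -0.055   0.018 ]
bottom [0.4284 0.1163 0.018 ] [ 0.4317 -0.0419  0.018 ]
top [0.7797 0.1286 0.018 ] [ 0.7805 -0.0365  0.018 ]
tip [ 0.4279 -0.0107  0.174 ]
[[151, 147, 141], [152, 148, 141], [147, 144, 139], [116, 89, 66], [116, 86, 61], [116, 85, 61], [117, 87, 62], [117, 89, 64], [118, 88, 63], [121, 91, 66], [123, 93, 67], [69, 57, 46], [60, 51, 42], [54, 43, 34], [156, 149, 143], [152, 146, 141], [150, 143, 138], [149, 142, 136]]
[[152, 146, 140], [151, 146, 140], [151, 146, 140], [151, 146, 138], [152, 148, 143], [157, 158, 154], [70, 68, 64], [59, 53, 49], [63, 58, 55], [64, 58, 56], [50, 44, 39], [48, 43, 36], [50, 45, 38], [49, 43, 37], [46, 41, 35], [41, 36, 28], [124, 118, 113], [154, 148, 145], [141, 126, 98], [143, 114, 60], [143, 113, 57], [144, 114, 59], [145, 116, 60], [147, 116, 61], [148, 118, 62], [152, 122, 64], [82, 66, 42], [67, 55, 37], [66, 54, 36], [76, 75, 54], [112, 142, 122], [110, 140, 119], [112, 140, 119], [113, 141, 120], [114, 142, 121], [114, 143, 122], [120, 149, 128], [87, 107, 90], [67, 79, 66], [63, 67, 55], [61, 68, 56], [70, 79, 68], [155, 155, 152], [154, 155, 153], [149, 142, 136], [149, 142, 136]]
```

```bash
python3 -m jog '[[-0.552,-0.05,-0.632,0,0.088,0,0.43],[-0.552,-0.05,-0.632,0,0.088,0,0.43],[-0.552,-0.05,-0.632,0,0.088,0,0.43],[-0.552,-0.05,-0.632,0,0.088,0,0.43],[-0.552,-0.05,-0.632,0,0.088,0,0.43],[-0.552,-0.05,-0.632,0,0.088,0,0.43],[-0.552,-0.05,-0.632,0,0.088,0,0.43],[-0.552,-0.05,-0.632,0,0.088,0,0.43],[-0.552,-0.05,-0.632,0,0.088,0,0.43],[-0.552,-0.05,-0.632,0,0.088,0,0.43],[-0.552,-0.05,-0.632,0,0.088,0,0.43]]'; python3 -c "
from station import arm;import numpy as np
s=arm.observe();print(np.round(s['ee_rot'],4),s['q'])"
```

```text
t: 1.27
tcp_pos: [0.3255, -0.3179, 0.2516]
ee_rot: [[-1.0, 0.0, 0.015], [-0.015, -0.001, -1.0], [-0.0, -1.0, 0.001]]
ft_force: [-0.5, -0.3, 0.1]
opening: 0.0243
[[-9.999e-01  5.000e-04  1.480e-02]
 [-1.480e-02 -1.200e-03 -9.999e-01]
 [-4.000e-04 -1.000e+00  1.200e-03]] [ 36.69511301  18.62504151   5.3463262  115.37390305  -2.32065269
  46.03299594 -45.77906913]
```

```bash
python3 -m jog '[[-0.358,0,-0.762,0,0,0,0.43],[-0.358,0,-0.762,0,0,0,0.43],[-0.358,0,-0.762,0,0,0,0.43],[-0.358,0,-0.762,0,0,0,0.43],[-0.358,0,-0.762,0,0,0,0.43],[-0.358,0,-0.762,0,0,0,0.43],[-0.358,0,-0.762,0,0,0,0.43],[-0.358,0,-0.762,0,0,0,0.43],[-0.358,0,-0.762,0,0,0,0.43],[-0.358,0,-0.762,0,0,0,0.43],[-0.358,0,-0.762,0,0,0,0.43],[-0.358,0,-0.762,0,0,0,0.43]]'; python3 -c "
from h import *
s=arm.observe();print(np.round(s['ee_rot'],4),s['q'],s['ft_force'],s['tcp_pos'])
for n in ['wrist','scene']:
  cv2.imwrite('pics/%s2.png'%n,arm.get_image(n)['frame'][:,:,::-1])
"
```

```text
t: 2.27
tcp_pos: [0.4638, -0.0132, 0.2511]
ee_rot: [[-1.0, -0.001, 0.01], [-0.01, -0.001, -1.0], [0.001, -1.0, 0.001]]
ft_force: [-0.1, 0.4, -0.5]
opening: 0.0242
[[-1.000e+00 -9.000e-04  9.900e-03]
 [-9.900e-03 -1.200e-03 -9.999e-01]
 [ 9.000e-04 -1.000e+00  1.200e-03]] [ -1.20212246  19.41239603  -0.90681556 113.97101128   0.50787891
  46.67224276 -91.83736175] [-0.14791518  0.43148942 -0.4513056 ] [ 0.46382745 -0.01321423  0.25107057]
```

View pics/wrist2.png

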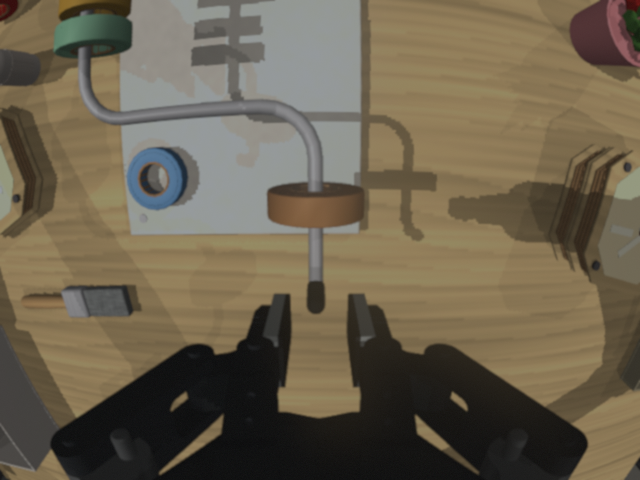

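View pics/scene2.png

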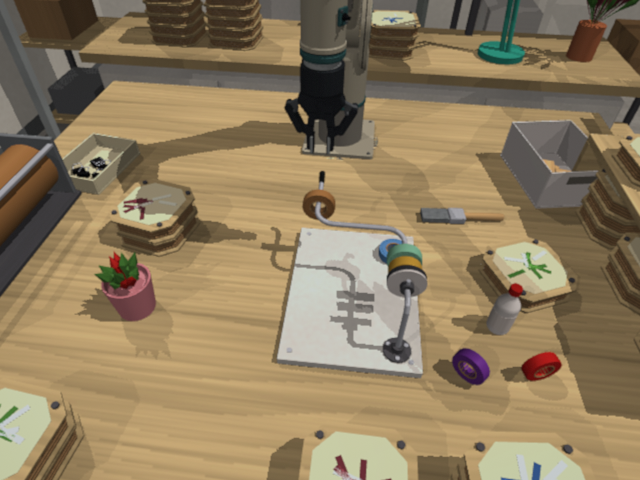

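```bash
cat >> h.py <<'E'
def fray(im,uv,z):
    R,t,f,cx,cy=cal(im); a=np.array([uv[0]-cx,uv[1]-cy]); r=np.hypot(*a); th=r/f
    d=R.T@np.array([*(a/r*np.sin(th)),np.cos(th)]); c=-R.T@t
    return c+d*(z-c[2])/d[2]
E
python3 - <<'E'
from h import *
im=arm.get_image("wrist"); print("cam",-cal(im)[0].T@cal(im)[1])
for n,p,z in [("rod",(316,260),.15),("rod2",(316,175),.15),("cross",(200,107),.15),("cross",(160,112),.15),("last",(83,75),.15),("kraft face top l",(285,224),.165),("r",(345,224),.165),("tip",(316,300),.174),("spare",(157,178),.038),("foot corner",(132,233),.018),("corner",(361,232),.018),("mint near",(93,50),.169)]:
    print(n,np.round(fray(im,p,z),4))
E
```

```text
cam [ 0.53967419 -0.01251734  0.3945188 ]
rod [ 0.4493 -0.0116  0.15  ]
rod2 [ 0.5089 -0.0111  0.15  ]
cross [0.556  0.0668 0.15  ]
cross [0.5548 0.0964 0.15  ]
last [0.5903 0.1626 0.15  ]
kraft face top l [0.4792 0.0084 0.165 ]
r [ 0.4796 -0.03    0.165 ]
tip [ 0.43   -0.0119  0.174 ]
spare [0.4943 0.1529 0.038 ]
foot corner [0.4295 0.2014 0.018 ]
corner [ 0.4325 -0.0584  0.018 ]
mint near [0.603  0.1407 0.169 ]
```

```bash
python3 -m jog '[[0,0.06,0,0,0,0,0.43],[0,0.12,0,0,0,0,0.43],[0,0.18,0,0,0,0,0.43],[0,0.22,0,0,0,0,0.43],[0,0.24,0,0,0,0,0.43],[0,0.24,0,0,0,0,0.43],[0,0.24,0,0,0,0,0.43]]'; python3 -c "
from h import *
s=arm.observe();print(np.round(s['ee_rot'],4),s['ft_force'],s['tcp_pos'])
f=arm.get_image('scene')['frame'][100:260,240:440,::-1]
cv2.imwrite('pics/s3.png',cv2.resize(f,None,fx=3.5,fy=3.5,interpolation=2))
cv2.imwrite('pics/w3.png',arm.get_image('wrist')['frame'][:,:,::-1])
"
```

```text
t: 3.0
tcp_pos: [0.4644, -0.011, 0.1556]
ee_rot: [[-1.0, 0.0, 0.013], [-0.013, -0.0, -1.0], [-0.0, -1.0, 0.0]]
ft_force: [0.4, -0.2, -0.5]
opening: 0.0242
[[-9.999e-01  1.000e-04  1.330e-02]
 [-1.330e-02 -2.000e-04 -9.999e-01]
 [-1.000e-04 -1.000e+00  2.000e-04]] [ 0.37735613 -0.22276335 -0.47470435] [ 0.46443963 -0.01096551  0.15558347]
```

View pics/s3.png

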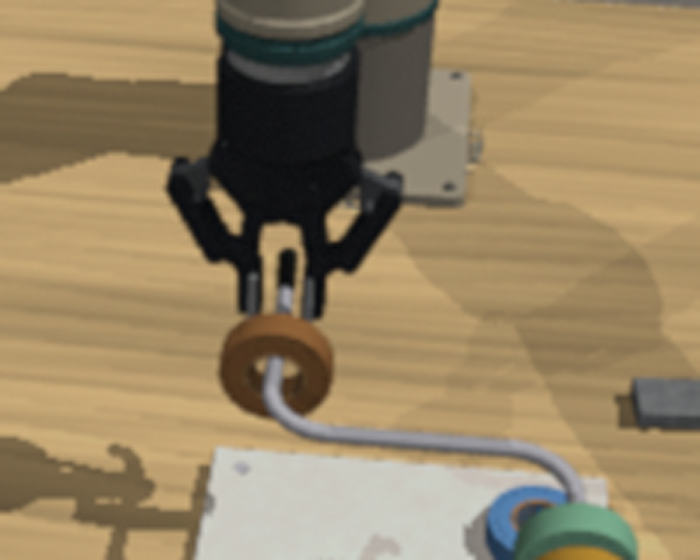

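View pics/w3.png

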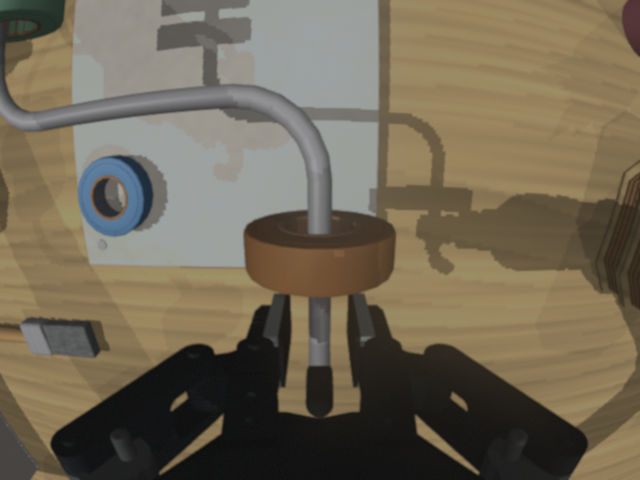

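```bash
python3 - <<'E'
from h import *
im=arm.get_image("scene")
for z in (.15,.155,.16,.165): print(z,(proj(im,(.4754,.0011,z))-[240,100])*3.5, (proj(im,(.4534,.0011,z))-[240,100])*3.5,(proj(im,(.4754,-.0231,z))-[240,100])*3.5)
E
```

```text
0.15 [296.18679705 336.95210679] [299.91452517 314.06662283] [255.50104101 333.54497093]
0.155 [296.42008498 330.3072635 ] [300.15768801 307.44821253] [255.58131014 326.9008192 ]
0.16 [296.65513244 323.61230276] [300.40265412 300.78072093] [255.66218345 320.20665716]
0.165 [296.89195942 316.86665541] [300.64944362 294.06360003] [255.74366779 313.46191805]
```

```bash
python3 - <<'E'
from h import *
im=arm.get_image("scene");f=im['frame'][160:225,295:345,::-1]
f=np.clip(f.astype(float)*1.6,0,255).astype(np.uint8)
cv2.imwrite('pics/s4.png',cv2.resize(f,None,fx=9,fy=9,interpolation=0))
E
```

```text
(no output)
```

View pics/s4.png

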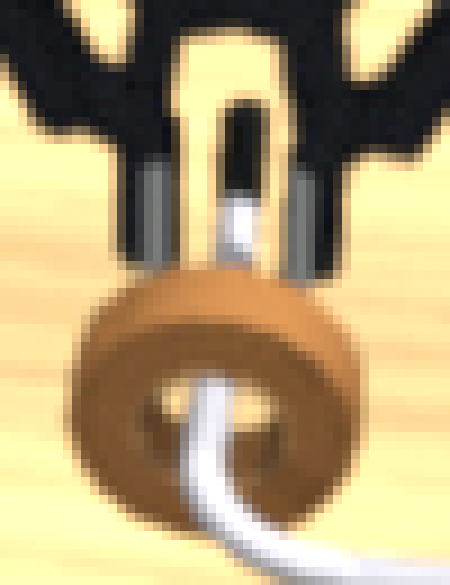

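```bash
python3 - <<'E'
from h import *
im=arm.get_image("scene")
P=lambda *p:(proj(im,p)-[295,160])*9
print("tip top",P(.427,-.0117,.174),"tip side bottom",P(.445,-.0117,.150))
print("kraft front top",P(.499,-.0113,.173),"back top",P(.479,-.0113,.173),"front bottom",P(.499,-.0113,.105))
print("front left",P(.499,-.0113-.034,.139),"right",P(.499,-.0113+.034,.139))
for z in (.155,.16,.165): print(z,P(.4754,.0157,z),P(.4754,.0011,z),P(.4754,-.0377,z))
E
```

```text
tip top [236.10895441 112.78235558] tip side bottom [225.64642001 241.19571613]
kraft front top [203.01613893 307.18012296] back top [213.04630615 252.02759457] front bottom [198.20581266 535.88104792]
front left [ 52.55848416 411.7778351 ] right [349.39119677 437.2293526 ]
0.155 [330.7851504  314.66337513] [267.22307567 309.36153471] [ 99.05913719 295.33464257]
0.16 [331.63029983 297.44658371] [267.82748343 292.14592137] [ 99.02946981 278.12238255]
0.165 [332.48185568 280.0992853 ] [268.43646707 274.79997107] [ 98.99957857 260.78023703]
```

```bash
python3 - <<'E'
from h import *
im=arm.get_image("wrist");f=im['frame'][270:410,240:400,::-1]
print("cam",-cal(im)[0].T@cal(im)[1])
f=np.clip(f.astype(float)*1.8,0,255).astype(np.uint8)
cv2.imwrite('pics/w4.png',cv2.resize(f,None,fx=4.2,fy=4.2,interpolation=0))
E
```

```text
cam [ 0.54043475 -0.01000677  0.29966941]
```

View pics/w4.png

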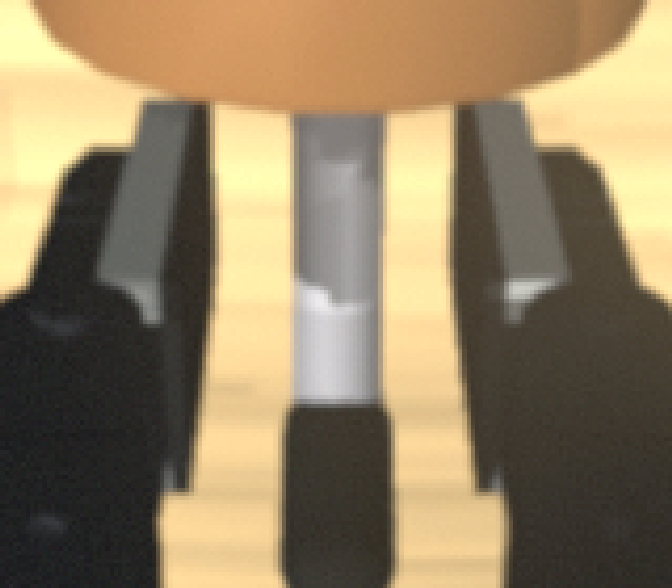

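```bash
python3 - <<'E'
from h import *
im=arm.get_image("wrist")
for z in (.155,.16,.165,.17,.175):
    a=fray(im,(285.7,293.8),z);b=fray(im,(353.8,293.8),z); print(z,np.round(a,4),np.round(b,4),round(a[1]-b[1],4), np.round(fray(im,(290.5,293.8),z),4),np.round(fray(im,(348.3,293.8),z),4))
# rod & roll check with same view
print(fray(im,(310.5,350),.155),fray(im,(331,350),.155))
print("roll back top edge",fray(im,(319,270+110/4.2),.173))
E
```

```text
0.155 [0.4716 0.0033 0.155 ] [ 0.472 -0.026  0.155] 0.0293 [0.4716 0.0012 0.155 ] [ 0.472  -0.0236  0.155 ]
0.16 [0.4739 0.0029 0.16  ] [ 0.4744 -0.0254  0.16  ] 0.0283 [0.474  0.0008 0.16  ] [ 0.4743 -0.0231  0.16  ]
0.165 [0.4763 0.0024 0.165 ] [ 0.4767 -0.0249  0.165 ] 0.0273 [0.4764 0.0005 0.165 ] [ 0.4767 -0.0227  0.165 ]
0.17 [0.4787 0.0019 0.17  ] [ 0.4791 -0.0243  0.17  ] 0.0263 [4.787e-01 1.000e-04 1.700e-01] [ 0.4791 -0.0222  0.17  ]
0.175 [0.4811 0.0015 0.175 ] [ 0.4815 -0.0238  0.175 ] 0.0252 [ 4.811e-01 -3.000e-04  1.750e-01] [ 0.4814 -0.0217  0.175 ]
[ 0.44270612 -0.00752561  0.155     ] [ 0.44284143 -0.01701086  0.155     ]
roll back top edge [ 0.47937586 -0.01089604  0.173     ]
```

```bash
cat > plan.py <<'E'
import sys
from h import *
O=np.array([.605,.0757]); YAW=np.radians(0.9); R_=.035
S1=.031; A=R_*np.pi/2; S2=S1+A; S3=S2+.100; S4=S3+A   # s=0 : roll centre at stand x=-.116
def C(s):
    if s<S1: return np.array([-.116+s,-.085]),0.
    if s<S2: a=(s-S1)/R_; return np.array([-.085+R_*np.sin(a),-.085+R_*(1-np.cos(a))]),a
    if s<S3: return np.array([-.05,-.05+s-S2]),np.pi/2
    if s<S4: a=(s-S3)/R_; return np.array([-.05+R_*(1-np.cos(a)),.05+R_*np.sin(a)]),np.pi/2-a
    return np.array([-.015+s-S4,.085]),0.
def tcp(s,off=.021):
    c,a=C(s); p=c-off*np.array([np.cos(a),np.sin(a)])
    r=np.array([[np.cos(YAW),-np.sin(YAW)],[np.sin(YAW),np.cos(YAW)]])
    return O+r@p,a+YAW
def state():
    s=arm.observe(); p=s['tcp_pos']; E=s['ee_rot']; push=-E[:2,0]; a=np.arctan2(push[1],push[0])
    ss=np.linspace(-.03,.36,3901); d=[np.linalg.norm(tcp(x)[0]-p[:2]) for x in ss]; i=np.argmin(d)
    f=np.array(s['ft_force'])
    print("t %.2f tcp %s yaw %.1f | s=%.4f off=%.4f yawerr %.1f | F push %.2f side %.2f up %.2f open %.4f"%(s['t'],np.round(p,4),np.degrees(a),ss[i],d[i],np.degrees(a-tcp(ss[i])[1]),f[0]*np.cos(a)+f[1]*np.sin(a),-f[0]*np.sin(a)+f[1]*np.cos(a),f[2],s['opening']), "Tq",np.round(s['ft_torque'],2))
    return s,a,ss[i]
def rows(s1,step=.002,z=None):
    s,a0,s0=state(); p=np.array(s['tcp_pos']); E=np.array(s['ee_rot']); n=min(20,max(1,int(np.ceil((s1-s0)/step))))
    for k in range(1,n+1):
        q,a=tcp(s0+(s1-s0)*k/n); d=E.T@np.array([q[0]-p[0],q[1]-p[1],(z if z else p[2])-p[2]])/.4
        print("[%.4f,%.4f,%.4f,0,%.4f,0,0.43],"%(d[0],d[1],d[2],-(a-a0)/np.pi),end="")
    print()
E
python3 -m jog '[[0,0.006,0,0,0,0,0.43],[0,0.0125,0,0,0,0,0.43],[0,0.0125,0,0,0,0,0.43],[0,0.0125,0,0,0,0,0.43]]'
python3 -c "
from plan import *
rows(.028,z=.1505)"
```

```text
t: 3.68
tcp_pos: [0.464, -0.0104, 0.1501]
ee_rot: [[-1.0, -0.001, 0.014], [-0.014, -0.0, -1.0], [0.001, -1.0, 0.0]]
ft_force: [-0.1, 0.2, -0.7]
opening: 0.0244
t 3.68 tcp [ 0.464  -0.0104  0.1501] yaw 0.8 | s=-0.0053 off=0.0011 yawerr -0.1 | F push -0.09 side 0.20 up -0.72 open 0.0244 Tq [-0.04  0.02 -0.03]
[-0.0049,-0.0011,0.0028,0,-0.0004,0,0.43],[-0.0098,-0.0011,0.0028,0,-0.0004,0,0.43],[-0.0147,-0.0011,0.0028,0,-0.0004,0,0.43],[-0.0196,-0.0011,0.0028,0,-0.0004,0,0.43],[-0.0245,-0.0011,0.0028,0,-0.0004,0,0.43],[-0.0294,-0.0011,0.0028,0,-0.0004,0,0.43],[-0.0342,-0.0011,0.0028,0,-0.0004,0,0.43],[-0.0391,-0.0011,0.0028,0,-0.0004,0,0.43],[-0.0440,-0.0011,0.0027,0,-0.0004,0,0.43],[-0.0489,-0.0011,0.0027,0,-0.0004,0,0.43],[-0.0538,-0.0011,0.0027,0,-0.0004,0,0.43],[-0.0587,-0.0011,0.0027,0,-0.0004,0,0.43],[-0.0636,-0.0011,0.0027,0,-0.0004,0,0.43],[-0.0685,-0.0011,0.0027,0,-0.0004,0,0.43],[-0.0734,-0.0011,0.0027,0,-0.0004,0,0.43],[-0.0783,-0.0011,0.0027,0,-0.0004,0,0.43],[-0.0832,-0.0011,0.0027,0,-0.0004,0,0.43],
```

```bash
python3 -m jog '[[-0.005,0,0.002,0,0,0,0.43],[-0.010,0,0.002,0,0,0,0.43],[-0.015,0,0.002,0,0,0,0.43],[-0.020,0,0.002,0,0,0,0.43],[-0.025,0,0.002,0,0,0,0.43],[-0.030,0,0.002,0,0,0,0.43],[-0.035,0,0.002,0,0,0,0.43],[-0.040,0,0.002,0,0,0,0.43],[-0.045,0,0.002,0,0,0,0.43],[-0.050,0,0.002,0,0,0,0.43],[-0.055,0,0.002,0,0,0,0.43],[-0.060,0,0.002,0,0,0,0.43],[-0.065,0,0.002,0,0,0,0.43],[-0.070,0,0.002,0,0,0,0.43],[-0.075,0,0.002,0,0,0,0.43],[-0.080,0,0.002,0,0,0,0.43],[-0.083,0,0.002,0,0,0,0.43],[-0.083,0,0.002,0,0,0,0.43]]'
python3 -c "
from plan import *
cv2.imwrite('pics/w5.png',arm.get_image('wrist')['frame'][:,:,::-1])
rows(.068,z=.1505)"
```

```text
t: 5.18
tcp_pos: [0.498, -0.0107, 0.1504]
ee_rot: [[-1.0, 0.001, 0.014], [-0.014, 0.0, -1.0], [-0.001, -1.0, -0.0]]
ft_force: [-0.3, 0.4, 0.3]
opening: 0.0242
t 5.23 tcp [ 0.4978 -0.0107  0.1503] yaw 0.8 | s=0.0285 off=0.0003 yawerr -0.1 | F push -0.20 side 0.30 up -0.59 open 0.0246 Tq [ 0.   -0.01 -0.04]
[-0.0049,-0.0004,0.0006,0,-0.0004,0,0.43],[-0.0099,-0.0004,0.0027,0,-0.0136,0,0.43],[-0.0151,-0.0004,0.0053,0,-0.0316,0,0.43],[-0.0203,-0.0004,0.0076,0,-0.0495,0,0.43],[-0.0257,-0.0004,0.0096,0,-0.0675,0,0.43],[-0.0312,-0.0004,0.0113,0,-0.0855,0,0.43],[-0.0368,-0.0004,0.0127,0,-0.1034,0,0.43],[-0.0425,-0.0004,0.0138,0,-0.1214,0,0.43],[-0.0482,-0.0004,0.0146,0,-0.1394,0,0.43],[-0.0539,-0.0004,0.0150,0,-0.1573,0,0.43],[-0.0597,-0.0004,0.0151,0,-0.1753,0,0.43],[-0.0654,-0.0004,0.0149,0,-0.1932,0,0.43],[-0.0712,-0.0004,0.0143,0,-0.2112,0,0.43],[-0.0769,-0.0004,0.0134,0,-0.2292,0,0.43],[-0.0825,-0.0004,0.0123,0,-0.2471,0,0.43],[-0.0880,-0.0004,0.0108,0,-0.2651,0,0.43],[-0.0935,-0.0004,0.0089,0,-0.2830,0,0.43],[-0.0989,-0.0004,0.0068,0,-0.3010,0,0.43],[-0.1041,-0.0004,0.0044,0,-0.3190,0,0.43],[-0.1092,-0.0004,0.0017,0,-0.3369,0,0.43],
```

View pics/w5.png

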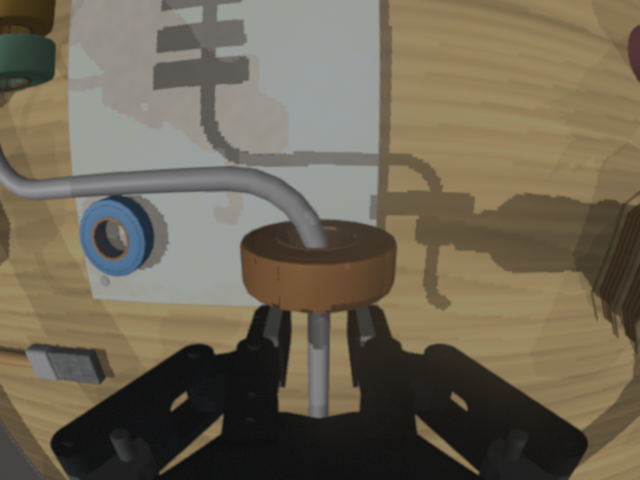

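```bash
python3 -m jog '[[-0.005,0,0.001,0,0,0,0.43],[-0.010,0,0.003,0,-0.014,0,0.43],[-0.015,0,0.005,0,-0.032,0,0.43],[-0.020,0,0.0075,0,-0.050,0,0.43],[-0.0255,0,0.0095,0,-0.068,0,0.43],[-0.031,0,0.0115,0,-0.086,0,0.43],[-0.037,0,0.013,0,-0.104,0,0.43],[-0.0425,0,0.014,0,-0.122,0,0.43],[-0.048,0,0.0145,0,-0.140,0,0.43],[-0.054,0,0.015,0,-0.158,0,0.43],[-0.0595,0,0.015,0,-0.176,0,0.43],[-0.0655,0,0.015,0,-0.193,0,0.43]]'
python3 -c "
from plan import *
cv2.imwrite('pics/w6.png',arm.get_image('wrist')['frame'][:,:,::-1])
rows(.088,z=.1505)"
```

```text
t: 6.23
tcp_pos: [0.5204, -0.0122, 0.1499]
ee_rot: [[-0.811, -0.007, 0.585], [-0.585, 0.005, -0.811], [0.003, -1.0, -0.008]]
ft_force: [-6.3, 10.3, 5.4]
opening: 0.0245
t 6.28 tcp [ 0.521 -0.012  0.15 ] yaw 36.0 | s=0.0496 off=0.0044 yawerr 4.6 | F push -0.15 side 11.46 up 4.68 open 0.0244 Tq [ 1.97  1.52 -0.11]
[0.0017,-0.0013,0.0121,0,0.0083,0,0.43],[-0.0031,-0.0013,0.0149,0,-0.0092,0,0.43],[-0.0080,-0.0014,0.0175,0,-0.0266,0,0.43],[-0.0131,-0.0014,0.0199,0,-0.0441,0,0.43],[-0.0183,-0.0014,0.0219,0,-0.0616,0,0.43],[-0.0236,-0.0014,0.0237,0,-0.0790,0,0.43],[-0.0290,-0.0015,0.0251,0,-0.0965,0,0.43],[-0.0345,-0.0015,0.0263,0,-0.1139,0,0.43],[-0.0400,-0.0015,0.0272,0,-0.1314,0,0.43],[-0.0456,-0.0015,0.0277,0,-0.1489,0,0.43],[-0.0512,-0.0015,0.0280,0,-0.1663,0,0.43],[-0.0568,-0.0015,0.0279,0,-0.1838,0,0.43],[-0.0624,-0.0015,0.0276,0,-0.2013,0,0.43],[-0.0679,-0.0016,0.0269,0,-0.2187,0,0.43],[-0.0734,-0.0016,0.0259,0,-0.2362,0,0.43],[-0.0789,-0.0016,0.0247,0,-0.2536,0,0.43],[-0.0843,-0.0016,0.0231,0,-0.2711,0,0.43],[-0.0895,-0.0016,0.0212,0,-0.2886,0,0.43],[-0.0946,-0.0015,0.0190,0,-0.3051,0,0.43],[-0.0973,-0.0015,0.0151,0,-0.3051,0,0.43],
```

View pics/w6.png

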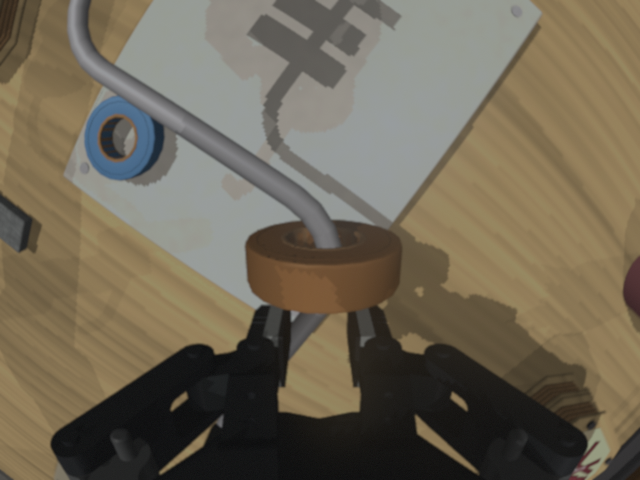

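```bash
python3 -m jog '[[0,0,-0.005,0,0,0,0.43],[0,0,-0.010,0,0,0,0.43],[0,-0.008,-0.010,0,0,0,0.43],[0,-0.016,-0.010,0,0,0,0.43],[0,-0.016,-0.010,0,0,0,0.43]]'
python3 -c "
from plan import *
state()"
```

```text
t: 6.7
tcp_pos: [0.5224, -0.0139, 0.1575]
ee_rot: [[-0.814, 0.002, 0.581], [-0.581, -0.001, -0.814], [-0.001, -1.0, 0.002]]
ft_force: [0.2, 0.5, -0.6]
opening: 0.0239
t 6.70 tcp [ 0.5224 -0.0139  0.1575] yaw 35.5 | s=0.0508 off=0.0025 yawerr 2.2 | F push 0.47 side 0.33 up -0.56 open 0.0239 Tq [-0.02  0.05 -0.01]
```

```bash
python3 -c "
from plan import *
cv2.imwrite('pics/w7.png',arm.get_image('wrist')['frame'][:,:,::-1])
rows(.088,z=.1575)"
```

```text
t 6.75 tcp [ 0.5222 -0.0139  0.1573] yaw 35.5 | s=0.0507 off=0.0025 yawerr 2.4 | F push -0.48 side 1.03 up 0.38 open 0.0246 Tq [0.02 0.04 0.01]
[-0.0015,-0.0006,0.0084,0,-0.0047,0,0.43],[-0.0065,-0.0006,0.0111,0,-0.0226,0,0.43],[-0.0117,-0.0005,0.0136,0,-0.0405,0,0.43],[-0.0170,-0.0005,0.0157,0,-0.0583,0,0.43],[-0.0224,-0.0005,0.0176,0,-0.0762,0,0.43],[-0.0279,-0.0005,0.0191,0,-0.0940,0,0.43],[-0.0335,-0.0005,0.0203,0,-0.1119,0,0.43],[-0.0391,-0.0005,0.0212,0,-0.1297,0,0.43],[-0.0448,-0.0005,0.0218,0,-0.1476,0,0.43],[-0.0505,-0.0005,0.0221,0,-0.1654,0,0.43],[-0.0563,-0.0005,0.0221,0,-0.1833,0,0.43],[-0.0620,-0.0005,0.0217,0,-0.2011,0,0.43],[-0.0676,-0.0005,0.0210,0,-0.2190,0,0.43],[-0.0733,-0.0005,0.0200,0,-0.2369,0,0.43],[-0.0788,-0.0005,0.0187,0,-0.2547,0,0.43],[-0.0843,-0.0005,0.0171,0,-0.2726,0,0.43],[-0.0897,-0.0005,0.0152,0,-0.2904,0,0.43],[-0.0949,-0.0005,0.0129,0,-0.3077,0,0.43],[-0.0977,-0.0005,0.0088,0,-0.3077,0,0.43],
```

View pics/w7.png

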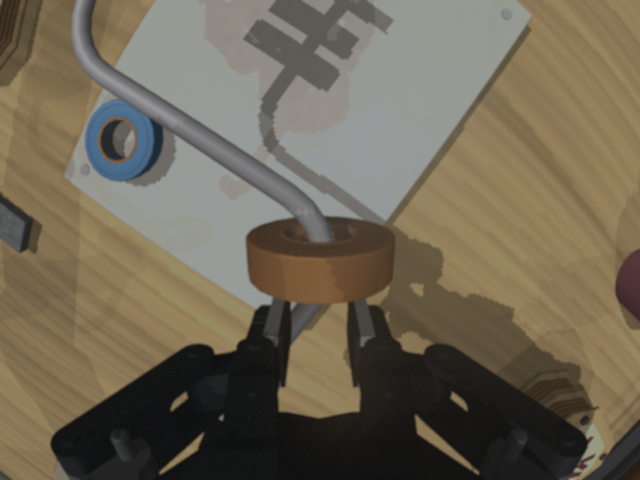

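```bash
python3 -m jog '[[-0.0015,0,0.004,0,-0.005,0,0.43],[-0.0015,0,0.0085,0,-0.005,0,0.43],[-0.0065,0,0.011,0,-0.022,0,0.43],[-0.0115,0,0.0135,0,-0.040,0,0.43],[-0.017,0,0.0155,0,-0.058,0,0.43],[-0.0225,0,0.0175,0,-0.076,0,0.43],[-0.028,0,0.019,0,-0.094,0,0.43],[-0.0335,0,0.020,0,-0.112,0,0.43],[-0.039,0,0.021,0,-0.130,0,0.43]]'
python3 -c "
from plan import *
cv2.imwrite('pics/w8.png',arm.get_image('wrist')['frame'][:,:,::-1])
rows(.094,z=.1575)"
```

```text
t: 7.5
tcp_pos: [0.5391, -0.0117, 0.1566]
ee_rot: [[-0.514, -0.0, 0.858], [-0.858, -0.001, -0.514], [0.001, -1.0, -0.0]]
ft_force: [-0.7, -1.6, 0.7]
opening: 0.0247
t 7.55 tcp [ 0.5396 -0.0114  0.1566] yaw 59.2 | s=0.0663 off=0.0005 yawerr 0.5 | F push -0.54 side -0.98 up 0.15 open 0.0242 Tq [-0.08 -0.    0.07]
[-0.0044,-0.0023,0.0039,0,-0.0150,0,0.43],[-0.0096,-0.0023,0.0065,0,-0.0330,0,0.43],[-0.0149,-0.0023,0.0088,0,-0.0510,0,0.43],[-0.0203,-0.0023,0.0107,0,-0.0690,0,0.43],[-0.0258,-0.0023,0.0124,0,-0.0870,0,0.43],[-0.0314,-0.0023,0.0138,0,-0.1050,0,0.43],[-0.0371,-0.0023,0.0148,0,-0.1230,0,0.43],[-0.0428,-0.0023,0.0156,0,-0.1410,0,0.43],[-0.0485,-0.0023,0.0160,0,-0.1589,0,0.43],[-0.0542,-0.0023,0.0159,0,-0.1760,0,0.43],[-0.0584,-0.0023,0.0133,0,-0.1760,0,0.43],[-0.0626,-0.0023,0.0107,0,-0.1760,0,0.43],[-0.0668,-0.0023,0.0081,0,-0.1760,0,0.43],[-0.0711,-0.0023,0.0055,0,-0.1760,0,0.43],
```

View pics/w8.png

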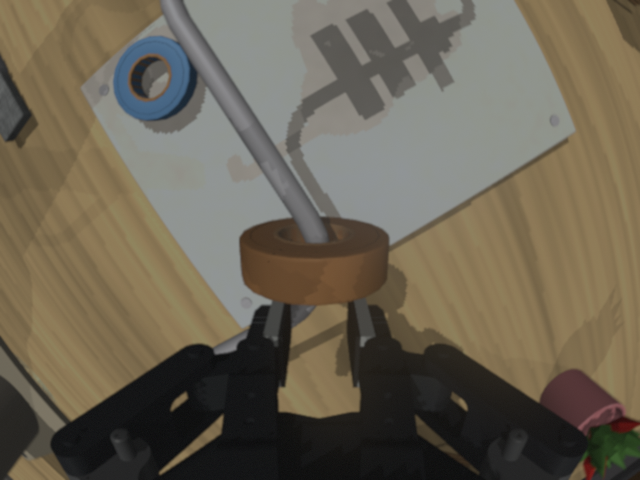

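```bash
python3 -m jog '[[-0.0045,0,0.004,0,-0.015,0,0.43],[-0.0095,-0.001,0.0065,0,-0.033,0,0.43],[-0.015,-0.001,0.009,0,-0.051,0,0.43],[-0.020,-0.001,0.0105,0,-0.069,0,0.43],[-0.026,-0.001,0.0125,0,-0.087,0,0.43],[-0.0315,-0.001,0.014,0,-0.105,0,0.43],[-0.037,-0.001,0.015,0,-0.123,0,0.43],[-0.043,-0.001,0.0155,0,-0.141,0,0.43],[-0.0485,-0.001,0.016,0,-0.159,0,0.43],[-0.054,-0.001,0.016,0,-0.176,0,0.43],[-0.0585,-0.001,0.0135,0,-0.176,0,0.43],[-0.0625,-0.001,0.0105,0,-0.176,0,0.43],[-0.067,-0.001,0.008,0,-0.176,0,0.43],[-0.071,-0.001,0.0055,0,-0.176,0,0.43]]'
python3 -c "
from plan import *
cv2.imwrite('pics/w9.png',arm.get_image('wrist')['frame'][:,:,::-1])
rows(.134,step=.0025,z=.1575)"
```

```text
t: 8.72
tcp_pos: [0.5554, 0.0124, 0.1571]
ee_rot: [[0.01, -0.0, 1.0], [-1.0, -0.0, 0.01], [0.0, -1.0, -0.0]]
ft_force: [-1.2, -0.4, 0.1]
opening: 0.0241
t 8.77 tcp [0.5555 0.0131 0.1571] yaw 90.6 | s=0.0951 off=0.0005 yawerr -0.3 | F push -0.12 side 0.04 up 1.00 open 0.0244 Tq [-0.08  0.04  0.01]
[-0.0060,-0.0009,0.0013,0,-0.0015,0,0.43],[-0.0121,-0.0009,0.0012,0,-0.0015,0,0.43],[-0.0182,-0.0009,0.0012,0,-0.0015,0,0.43],[-0.0243,-0.0009,0.0012,0,-0.0015,0,0.43],[-0.0303,-0.0009,0.0011,0,-0.0015,0,0.43],[-0.0364,-0.0009,0.0011,0,-0.0015,0,0.43],[-0.0425,-0.0009,0.0011,0,-0.0015,0,0.43],[-0.0486,-0.0009,0.0011,0,-0.0015,0,0.43],[-0.0547,-0.0009,0.0010,0,-0.0015,0,0.43],[-0.0607,-0.0009,0.0010,0,-0.0015,0,0.43],[-0.0668,-0.0009,0.0010,0,-0.0015,0,0.43],[-0.0729,-0.0009,0.0009,0,-0.0015,0,0.43],[-0.0790,-0.0009,0.0009,0,-0.0015,0,0.43],[-0.0850,-0.0009,0.0009,0,-0.0015,0,0.43],[-0.0911,-0.0009,0.0008,0,-0.0015,0,0.43],[-0.0972,-0.0009,0.0008,0,-0.0015,0,0.43],
```

View pics/w9.png

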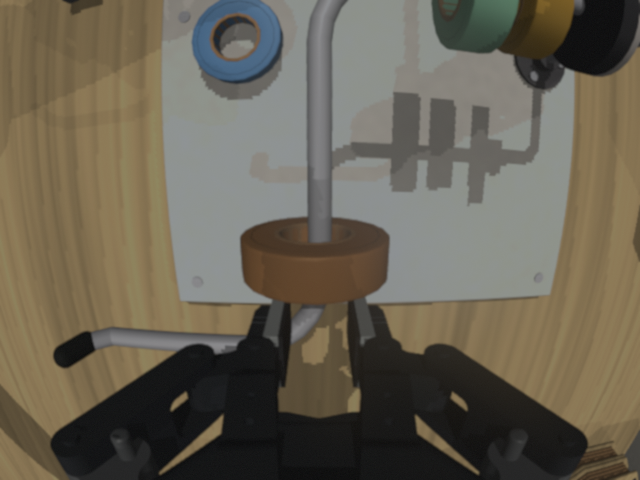

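```bash
python3 -m jog '[[-0.006,0,0,0,0,0,0.43],[-0.012,0,0.001,0,0,0,0.43],[-0.018,0,0.001,0,0,0,0.43],[-0.024,0,0.001,0,0,0,0.43],[-0.030,0,0.001,0,0,0,0.43],[-0.036,0,0.001,0,0,0,0.43],[-0.042,0,0.001,0,0,0,0.43],[-0.049,0,0.001,0,0,0,0.43],[-0.056,0,0.001,0,0,0,0.43],[-0.063,0,0.001,0,0,0,0.43],[-0.070,0,0.001,0,0,0,0.43],[-0.077,0,0.001,0,0,0,0.43],[-0.084,0,0.001,0,0,0,0.43],[-0.091,0,0.001,0,0,0,0.43],[-0.098,0,0.001,0,0,0,0.43],[-0.105,0,0.001,0,0,0,0.43],[-0.112,0,0.001,0,0,0,0.43],[-0.119,0,0.001,0,0,0,0.43],[-0.126,0,0.001,0,0,0,0.43],[-0.132,0,0.001,0,0,0,0.43]]'
python3 -c "
from plan import *
cv2.imwrite('pics/w10.png',arm.get_image('wrist')['frame'][:,:,::-1])
rows(.184,step=.0025,z=.1575)"
```

```text
t: 10.43
tcp_pos: [0.5553, 0.0655, 0.1571]
ee_rot: [[0.011, 0.0, 1.0], [-1.0, 0.0, 0.011], [-0.0, -1.0, 0.0]]
ft_force: [-0.0, -0.1, 0.1]
opening: 0.0239
t 10.48 tcp [0.5553 0.0662 0.1572] yaw 90.7 | s=0.1483 off=0.0002 yawerr -0.2 | F push 0.29 side 0.05 up 0.35 open 0.0247 Tq [-0.1   0.03  0.02]
[-0.0060,-0.0008,-0.0005,0,-0.0012,0,0.43],[-0.0120,-0.0008,-0.0006,0,-0.0012,0,0.43],[-0.0179,-0.0008,-0.0006,0,-0.0012,0,0.43],[-0.0239,-0.0008,-0.0006,0,-0.0012,0,0.43],[-0.0298,-0.0008,-0.0006,0,-0.0012,0,0.43],[-0.0358,-0.0008,-0.0007,0,-0.0012,0,0.43],[-0.0417,-0.0008,-0.0007,0,-0.0012,0,0.43],[-0.0477,-0.0008,-0.0007,0,-0.0012,0,0.43],[-0.0536,-0.0008,-0.0007,0,-0.0012,0,0.43],[-0.0596,-0.0008,-0.0007,0,-0.0012,0,0.43],[-0.0655,-0.0008,-0.0008,0,-0.0012,0,0.43],[-0.0715,-0.0008,-0.0008,0,-0.0012,0,0.43],[-0.0774,-0.0008,-0.0008,0,-0.0012,0,0.43],[-0.0834,-0.0008,-0.0008,0,-0.0012,0,0.43],[-0.0893,-0.0008,-0.0009,0,-0.0012,0,0.43],
```

View pics/w10.png

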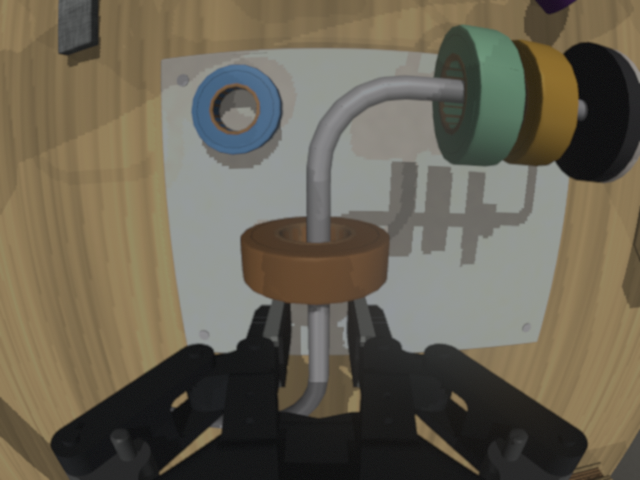

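```bash
python3 -m jog '[[-0.006,0,0,0,0,0,0.43],[-0.012,0,0,0,0,0,0.43],[-0.018,0,0,0,0,0,0.43],[-0.024,0,0,0,0,0,0.43],[-0.030,0,0,0,0,0,0.43],[-0.036,0,0,0,0,0,0.43],[-0.042,0,0,0,0,0,0.43],[-0.048,0,0,0,0,0,0.43],[-0.054,0,0,0,0,0,0.43],[-0.060,0,0,0,0,0,0.43],[-0.066,0,0,0,0,0,0.43],[-0.072,0,0,0,0,0,0.43],[-0.078,0,0,0,0,0,0.43],[-0.083,0,0,0,0,0,0.43],[-0.087,0,0,0,0,0,0.43]]'
python3 -c "
from plan import *
cv2.imwrite('pics/w11.png',arm.get_image('wrist')['frame'][:,:,::-1])
rows(.222,step=.002,z=.1575)"
```

```text
t: 11.73
tcp_pos: [0.555, 0.1003, 0.1571]
ee_rot: [[0.011, 0.0, 1.0], [-1.0, 0.0, 0.011], [-0.0, -1.0, 0.0]]
ft_force: [0.0, -0.2, 0.3]
opening: 0.0242
t 11.78 tcp [0.555  0.1006 0.1572] yaw 90.7 | s=0.1827 off=0.0004 yawerr -0.2 | F push 0.42 side 0.11 up -0.11 open 0.0240 Tq [-0.05 -0.03 -0.05]
[-0.0049,-0.0008,-0.0010,0,-0.0013,0,0.43],[-0.0099,-0.0008,-0.0019,0,0.0047,0,0.43],[-0.0149,-0.0008,-0.0047,0,0.0225,0,0.43],[-0.0201,-0.0008,-0.0071,0,0.0404,0,0.43],[-0.0254,-0.0008,-0.0093,0,0.0583,0,0.43],[-0.0308,-0.0008,-0.0111,0,0.0762,0,0.43],[-0.0363,-0.0008,-0.0127,0,0.0940,0,0.43],[-0.0419,-0.0008,-0.0139,0,0.1119,0,0.43],[-0.0476,-0.0008,-0.0148,0,0.1298,0,0.43],[-0.0533,-0.0008,-0.0154,0,0.1476,0,0.43],[-0.0590,-0.0008,-0.0157,0,0.1655,0,0.43],[-0.0647,-0.0008,-0.0157,0,0.1834,0,0.43],[-0.0704,-0.0008,-0.0153,0,0.2012,0,0.43],[-0.0761,-0.0008,-0.0146,0,0.2191,0,0.43],[-0.0818,-0.0008,-0.0136,0,0.2370,0,0.43],[-0.0873,-0.0008,-0.0123,0,0.2549,0,0.43],[-0.0928,-0.0008,-0.0107,0,0.2727,0,0.43],[-0.0982,-0.0008,-0.0087,0,0.2906,0,0.43],[-0.1035,-0.0008,-0.0065,0,0.3085,0,0.43],[-0.1086,-0.0008,-0.0040,0,0.3263,0,0.43],
```

View pics/w11.png

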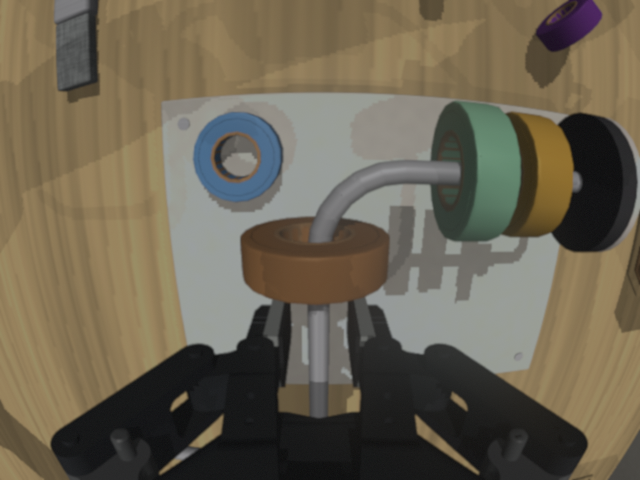

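```bash
python3 -m jog '[[-0.005,0,-0.001,0,0,0,0.43],[-0.010,0,-0.002,0,0.005,0,0.43],[-0.015,0,-0.0045,0,0.022,0,0.43],[-0.020,0,-0.007,0,0.040,0,0.43],[-0.0255,0,-0.0095,0,0.058,0,0.43],[-0.031,0,-0.011,0,0.076,0,0.43],[-0.0365,0,-0.0125,0,0.094,0,0.43],[-0.042,0,-0.014,0,0.112,0,0.43],[-0.0475,0,-0.015,0,0.130,0,0.43],[-0.0535,0,-0.0155,0,0.148,0,0.43],[-0.059,0,-0.0155,0,0.166,0,0.43]]'
python3 -c "
from plan import *
cv2.imwrite('pics/w12.png',arm.get_image('wrist')['frame'][:,:,::-1])
rows(.240,step=.002,z=.1575)"
```

```text
t: 12.7
tcp_pos: [0.5483, 0.1237, 0.1572]
ee_rot: [[-0.492, -0.0, 0.871], [-0.871, 0.0, -0.492], [0.0, -1.0, -0.0]]
ft_force: [-0.8, -0.7, 1.0]
opening: 0.0242
t 12.75 tcp [0.5483 0.1244 0.1572] yaw 60.5 | s=0.2046 off=0.0001 yawerr 0.1 | F push -0.05 side -0.44 up 0.10 open 0.0247 Tq [-0.13  0.05  0.03]
[-0.0053,-0.0006,-0.0026,0,0.0182,0,0.43],[-0.0104,-0.0006,-0.0052,0,0.0361,0,0.43],[-0.0157,-0.0006,-0.0074,0,0.0539,0,0.43],[-0.0211,-0.0006,-0.0093,0,0.0718,0,0.43],[-0.0266,-0.0006,-0.0109,0,0.0897,0,0.43],[-0.0322,-0.0006,-0.0122,0,0.1076,0,0.43],[-0.0378,-0.0006,-0.0132,0,0.1255,0,0.43],[-0.0435,-0.0006,-0.0139,0,0.1434,0,0.43],[-0.0492,-0.0006,-0.0143,0,0.1613,0,0.43],[-0.0550,-0.0006,-0.0143,0,0.1791,0,0.43],[-0.0607,-0.0006,-0.0140,0,0.1970,0,0.43],[-0.0664,-0.0006,-0.0134,0,0.2149,0,0.43],[-0.0720,-0.0006,-0.0125,0,0.2328,0,0.43],[-0.0776,-0.0006,-0.0112,0,0.2507,0,0.43],[-0.0832,-0.0006,-0.0097,0,0.2686,0,0.43],[-0.0886,-0.0006,-0.0078,0,0.2865,0,0.43],[-0.0939,-0.0006,-0.0056,0,0.3043,0,0.43],[-0.0991,-0.0006,-0.0032,0,0.3222,0,0.43],
```

View pics/w12.png

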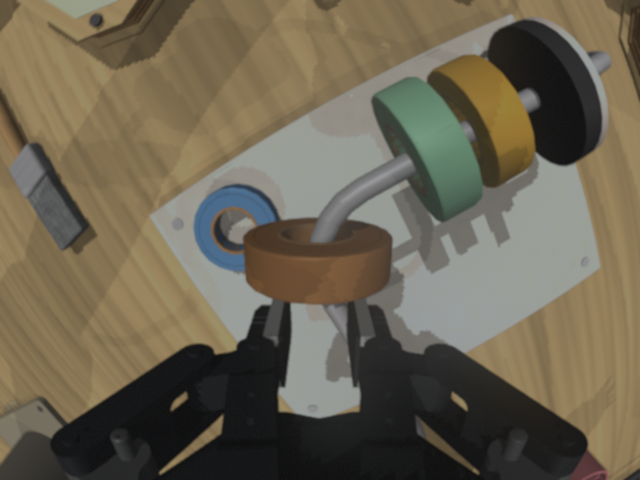

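Going well: the kraft roll is square to the fingers at (318,262), and mint and gold are ahead of it.

```bash
python3 -m jog '[[-0.005,0,-0.0025,0,0.018,0,0.43],[-0.0105,0,-0.005,0,0.036,0,0.43],[-0.0155,0,-0.0075,0,0.054,0,0.43],[-0.021,0,-0.0095,0,0.072,0,0.43],[-0.0265,0,-0.011,0,0.090,0,0.43],[-0.032,0,-0.012,0,0.108,0,0.43],[-0.038,0,-0.013,0,0.1255,0,0.43],[-0.0435,0,-0.014,0,0.143,0,0.43],[-0.049,0,-0.0145,0,0.161,0,0.43],[-0.055,0,-0.0145,0,0.179,0,0.43],[-0.0605,0,-0.014,0,0.197,0,0.43],[-0.0665,0,-0.0135,0,0.215,0,0.43],[-0.072,0,-0.0125,0,0.233,0,0.43],[-0.0775,0,-0.011,0,0.251,0,0.43],[-0.083,0,-0.0095,0,0.269,0,0.43],[-0.0885,0,-0.008,0,0.2865,0,0.43],[-0.094,0,-0.0055,0,0.304,0,0.43],[-0.099,0,-0.003,0,0.322,0,0.43]]'
python3 -c "
from plan import *
cv2.imwrite('pics/w13.png',arm.get_image('wrist')['frame'][:,:,::-1])
rows(.256,step=.002,z=.1575)"
```

```text
t: 14.25
tcp_pos: [0.5664, 0.1592, 0.157]
ee_rot: [[-0.999, -0.001, 0.047], [-0.047, 0.001, -0.999], [0.001, -1.0, -0.001]]
ft_force: [-0.7, 0.3, 0.7]
opening: 0.0245
t 14.30 tcp [0.5669 0.1596 0.1571] yaw 2.6 | s=0.2402 off=0.0001 yawerr 0.4 | F push -0.17 side 0.48 up -0.59 open 0.0238 Tq [-0.02  0.08  0.02]
[-0.0050,-0.0011,-0.0012,0,0.0094,0,0.43],[-0.0100,-0.0011,-0.0010,0,0.0094,0,0.43],[-0.0149,-0.0011,-0.0009,0,0.0094,0,0.43],[-0.0198,-0.0011,-0.0007,0,0.0094,0,0.43],[-0.0248,-0.0011,-0.0006,0,0.0094,0,0.43],[-0.0297,-0.0011,-0.0004,0,0.0094,0,0.43],[-0.0346,-0.0011,-0.0003,0,0.0094,0,0.43],[-0.0396,-0.0011,-0.0001,0,0.0094,0,0.43],
```

View pics/w13.png

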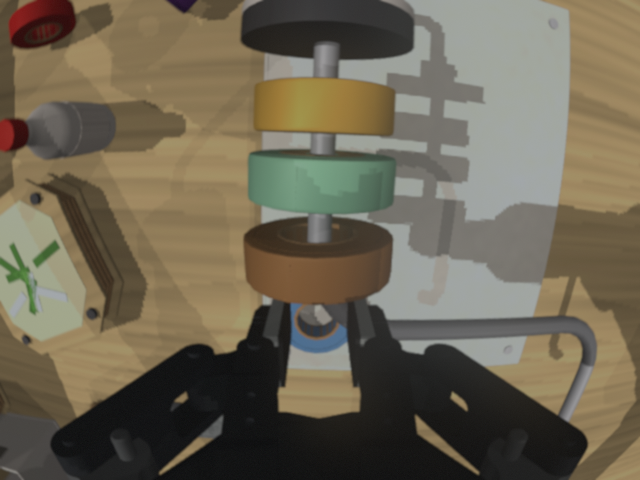

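```bash
python3 -m jog '[[-0.005,0,-0.001,0,0.009,0,0.43],[-0.010,0,-0.001,0,0.009,0,0.43],[-0.015,0,-0.001,0,0.009,0,0.43],[-0.020,0,-0.001,0,0.009,0,0.43],[-0.025,0,-0.0005,0,0.009,0,0.43],[-0.030,0,-0.0005,0,0.009,0,0.43],[-0.035,0,-0.0005,0,0.009,0,0.43],[-0.040,0,0,0,0.009,0,0.43],[-0.045,0,0,0,0.009,0,0.43],[-0.050,0,0,0,0.009,0,0.43],[-0.055,0,0,0,0.009,0,0.43],[-0.055,0,0,0,0.009,0,0.43]]'
python3 -c "
from plan import *
cv2.imwrite('pics/w14.png',arm.get_image('wrist')['frame'][:,:,::-1])
state()"
```

```text
t: 15.3
tcp_pos: [0.5894, 0.1596, 0.1571]
ee_rot: [[-1.0, 0.001, 0.02], [-0.02, 0.0, -1.0], [-0.001, -1.0, 0.0]]
ft_force: [-0.2, 0.8, 0.6]
opening: 0.0243
t 15.35 tcp [0.5893 0.1596 0.1571] yaw 1.2 | s=0.2626 off=0.0008 yawerr 0.3 | F push 0.35 side 0.40 up 0.14 open 0.0246 Tq [ 0.03 -0.04 -0.01]
```

View pics/w14.png

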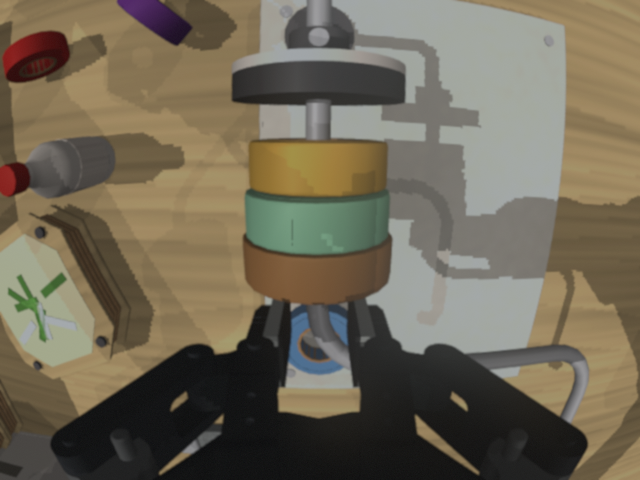

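```bash
python3 -m jog '[[-0.005,0,0,0,0,0,0.43],[-0.010,0,0,0,0,0,0.43],[-0.015,0,0,0,0.002,0,0.43],[-0.015,0,0,0,0.002,0,0.43],[-0.010,0,0,0,0.002,0,0.43],[-0.006,0,0,0,0.002,0,0.43],[-0.006,0.010,0,0,0.002,0,0.43],[-0.006,0.023,0,0,0.002,0,0.43],[-0.006,0.023,0,0,0.002,0,0.43],[-0.010,0.023,0,0,0.002,0,0.43],[-0.014,0.023,0,0,0.002,0,0.43],[-0.018,0.023,0,0,0.002,0,0.43],[-0.021,0.023,0,0,0.002,0,0.43],[-0.023,0.023,0,0,0.002,0,0.43],[-0.023,0.023,0,0,0.002,0,0.43]]'
python3 -c "
from plan import *
state()
im=arm.get_image('wrist')
cv2.imwrite('pics/w15.png',im['frame'][:,:,::-1])
"
```

```text
t: 16.6
tcp_pos: [0.598, 0.1599, 0.1479]
ee_rot: [[-1.0, -0.0, 0.014], [-0.014, 0.0, -1.0], [0.0, -1.0, -0.0]]
ft_force: [-0.9, -0.0, 0.1]
opening: 0.0243
t 16.60 tcp [0.598  0.1599 0.1479] yaw 0.8 | s=0.2713 off=0.0007 yawerr -0.1 | F push -0.90 side 0.01 up 0.10 open 0.0243 Tq [0.04 0.2  0.02]
```

View pics/w15.png

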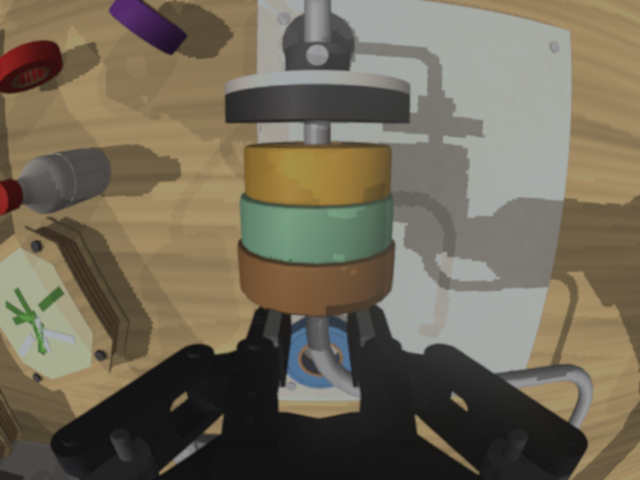

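```bash
python3 -m jog '[[-0.003,0,0,0,0,0,0.43],[-0.006,0,0,0,0,0,0.43],[-0.009,0,0,0,0,0,0.43],[-0.011,0,0,0,0,0,0.43],[-0.012,0,0,0,0,0,0.43],[-0.013,0,0,0,0,0,0.43],[-0.014,0,0,0,0,0,0.43],[-0.014,0,0,0,0,0,0.43]]'
python3 -c "
from plan import *
state()
im=arm.get_image('wrist')
cv2.imwrite('pics/w16.png',im['frame'][0:330,150:480,::-1])
state()"
```

```text
t: 17.32
tcp_pos: [0.6037, 0.16, 0.1479]
ee_rot: [[-1.0, 0.0, 0.014], [-0.014, 0.0, -1.0], [-0.0, -1.0, -0.0]]
ft_force: [-0.4, -0.7, -0.7]
opening: 0.0245
t 17.32 tcp [0.6037 0.16   0.1479] yaw 0.8 | s=0.2769 off=0.0007 yawerr -0.1 | F push -0.41 side -0.74 up -0.71 open 0.0245 Tq [-0.    0.16 -0.01]
t 17.37 tcp [0.6037 0.1599 0.1479] yaw 0.8 | s=0.2770 off=0.0008 yawerr -0.1 | F push -0.90 side -0.71 up -0.41 open 0.0247 Tq [ 0.02  0.16 -0.04]
```

View pics/w16.png

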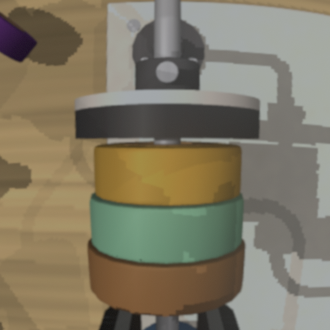

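```bash
python3 -m jog '[[-0.001,0,0,0,0,0,0.43],[-0.002,0,0,0,0,0,0.43],[-0.003,0,0,0,0,0,0.43],[-0.004,0,0,0,0,0,0.43],[-0.005,0,0,0,0,0,0.43],[-0.006,0,0,0,0,0,0.43],[-0.007,0,0,0,0,0,0.43],[-0.008,0,0,0,0,0,0.43],[-0.009,0,0,0,0,0,0.43],[-0.010,0,0,0,0,0,0.43],[-0.010,0,0,0,0,0,0.43]]'
python3 -c "
from plan import *
state()
im=arm.get_image('wrist')
cv2.imwrite('pics/w17.png',im['frame'][0:330,150:480,::-1])
state()"
```

```text
t: 18.28
tcp_pos: [0.6073, 0.16, 0.1479]
ee_rot: [[-1.0, -0.001, 0.014], [-0.014, -0.0, -1.0], [0.001, -1.0, 0.0]]
ft_force: [-1.9, -0.0, 0.8]
opening: 0.024
t 18.28 tcp [0.6073 0.16   0.1479] yaw 0.8 | s=0.2805 off=0.0007 yawerr -0.1 | F push -1.87 side 0.00 up 0.75 open 0.0240 Tq [0.04 0.46 0.01]
t 18.33 tcp [0.6072 0.16   0.1479] yaw 0.8 | s=0.2805 off=0.0007 yawerr -0.1 | F push -2.58 side -0.30 up 1.41 open 0.0244 Tq [0.01 0.48 0.02]
```

View pics/w17.png

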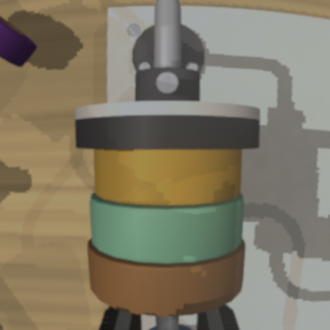

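```bash
python3 -m jog '[[-0.001,0,0,0,0,0,0.43],[-0.002,0,0,0,0,0,0.43],[-0.003,0,0,0,0,0,0.43],[-0.004,0,0,0,0,0,0.43],[-0.005,0,0,0,0,0,0.43],[-0.005,0,0,0,0,0,0.43]]'
python3 -c "
from plan import *
state()"
```

```text
t: 18.83
tcp_pos: [0.6083, 0.1601, 0.1479]
ee_rot: [[-1.0, -0.003, 0.014], [-0.014, -0.0, -1.0], [0.003, -1.0, 0.0]]
ft_force: [-5.6, 1.4, 3.4]
opening: 0.024
t 18.83 tcp [0.6083 0.1601 0.1479] yaw 0.8 | s=0.2815 off=0.0007 yawerr -0.1 | F push -5.56 side 1.46 up 3.42 open 0.0240 Tq [ 0.02  1.22 -0.05]
```

```bash
python3 -m jog '[[-0.001,0,0,0,0,0,0.43],[-0.0025,0,0,0,0,0,0.43],[-0.0025,0,0,0,0,0,0.43]]'
python3 -c "
from plan import *
state()"
```

```text
t: 19.08
tcp_pos: [0.6087, 0.1601, 0.1479]
ee_rot: [[-1.0, -0.004, 0.015], [-0.015, -0.0, -1.0], [0.004, -1.0, 0.0]]
ft_force: [-7.4, 0.8, 3.7]
opening: 0.0244
t 19.08 tcp [0.6087 0.1601 0.1479] yaw 0.8 | s=0.2820 off=0.0007 yawerr -0.1 | F push -7.41 side 0.90 up 3.73 open 0.0244 Tq [-0.04  1.45 -0.06]
```

```bash
python3 -m jog '[[-0.0005,0,0,0,0,0,0.43],[-0.0005,0,0,0,0,0,0.43],[-0.0005,0,0,0,0,0,0.43],[-0.0005,0,0,0,0,0,0.43],[-0.0005,0,0,0,0,0,0.43],[-0.0005,0,0,0,0,0,0.43],[-0.0005,0,0,0,0,0,0.43],[-0.0005,0,0,0,0,0,0.43]]'
python3 -c "
from plan import *
state()
im=arm.get_image('wrist')
cv2.imwrite('pics/w18.png',im['frame'][0:330,150:480,::-1])
state()"
```

```text
t: 19.75
tcp_pos: [0.6086, 0.1601, 0.1478]
ee_rot: [[-1.0, -0.004, 0.015], [-0.015, -0.0, -1.0], [0.004, -1.0, 0.0]]
ft_force: [-7.3, 0.1, 5.2]
opening: 0.0242
t 19.75 tcp [0.6086 0.1601 0.1478] yaw 0.8 | s=0.2819 off=0.0007 yawerr -0.1 | F push -7.30 side 0.19 up 5.21 open 0.0242 Tq [-0.03  1.58 -0.03]
t 19.80 tcp [0.6086 0.1601 0.1478] yaw 0.8 | s=0.2819 off=0.0007 yawerr -0.1 | F push -8.54 side 0.34 up 5.29 open 0.0243 Tq [-0.01  1.6  -0.04]
```

View pics/w18.png

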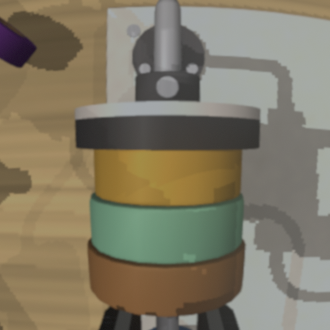

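```bash
python3 -m jog '[[0.0008,0,0,0,0,0,0.43],[0.0016,0,0,0,0,0,0.43],[0.0024,0,0,0,0,0,0.43],[0.0032,0,0,0,0,0,0.43],[0.004,0,0,0,0,0,0.43],[0.0048,0,0,0,0,0,0.43],[0.0056,0,0,0,0,0,0.43],[0.0064,0,0,0,0,0,0.43],[0.0072,0,0,0,0,0,0.43],[0.008,0,0,0,0,0,0.43],[0.0088,0,0,0,0,0,0.43],[0.0096,0,0,0,0,0,0.43],[0.0104,0,0,0,0,0,0.43],[0.0112,0,0,0,0,0,0.43],[0.012,0,0,0,0,0,0.43],[0.0128,0,0,0,0,0,0.43],[0.0136,0,0,0,0,0,0.43],[0.0144,0,0,0,0,0,0.43],[0.0152,0,0,0,0,0,0.43],[0.016,0,0,0,0,0,0.43]]'
python3 -c "
from plan import *
state()
im=arm.get_image('wrist')
cv2.imwrite('pics/w19.png',im['frame'][0:400,120:520,::-1])
state()"
```

```text
t: 21.47
tcp_pos: [0.6044, 0.1599, 0.1479]
ee_rot: [[-1.0, 0.0, 0.014], [-0.014, -0.0, -1.0], [-0.0, -1.0, 0.0]]
ft_force: [0.5, 0.4, -0.5]
opening: 0.0244
t 21.47 tcp [0.6044 0.1599 0.1479] yaw 0.8 | s=0.2777 off=0.0008 yawerr -0.1 | F push 0.54 side 0.41 up -0.48 open 0.0244 Tq [ 0.01 -0.01  0.04]
t 21.52 tcp [0.6043 0.1599 0.1479] yaw 0.8 | s=0.2776 off=0.0008 yawerr -0.1 | F push -0.06 side 0.25 up 0.14 open 0.0241 Tq [0.02 0.02 0.01]
```

View pics/w19.png

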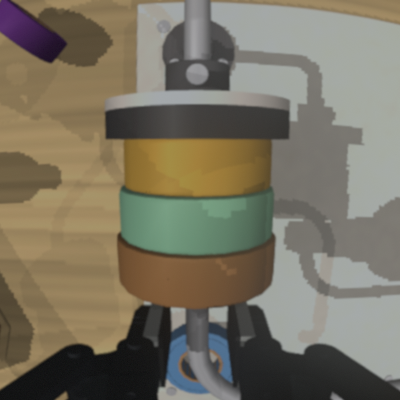

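```bash
python3 -m jog '[[0.004,0,0,0,0,0,0.43],[0.008,0,0,0,0,0,0.43],[0.008,-0.02,0,0,0,0,0.43],[0.008,-0.06,0,0,0,0,0.43],[0.008,-0.12,0,0,0,0,0.43],[0.008,-0.18,0,0,0,0,0.43],[0.008,-0.25,0,0,0,0,0.43],[0.05,-0.30,0,0,0,0,0.43],[0.10,-0.30,0,0,0,0,0.43],[0.15,-0.30,0,0,0,0,0.43],[0.20,-0.30,0,0,0,0,0.43],[0.20,-0.30,0,0,0,0,0.43],[0.20,-0.30,0,0,0,0,0.43]]'
python3 -c "
from plan import *
state()
im=arm.get_image('wrist'); cv2.imwrite('pics/w20.png',im['frame'][:,:,::-1])
im=arm.get_image('scene'); cv2.imwrite('pics/s20.png',im['frame'][:,:,::-1])
im=arm.get_image('top'); cv2.imwrite('pics/t20.png',im['frame'][:,:,::-1])"
```

```text
t: 22.6
tcp_pos: [0.524, 0.159, 0.2689]
ee_rot: [[-1.0, 0.001, 0.015], [-0.015, 0.0, -1.0], [-0.001, -1.0, -0.0]]
ft_force: [-0.1, -0.5, -0.5]
opening: 0.0246
t 22.60 tcp [0.524  0.159  0.2689] yaw 0.9 | s=0.2221 off=0.0325 yawerr -30.9 | F push -0.14 side -0.49 up -0.55 open 0.0246 Tq [-0.03 -0.06 -0.  ]
```

View pics/w20.png

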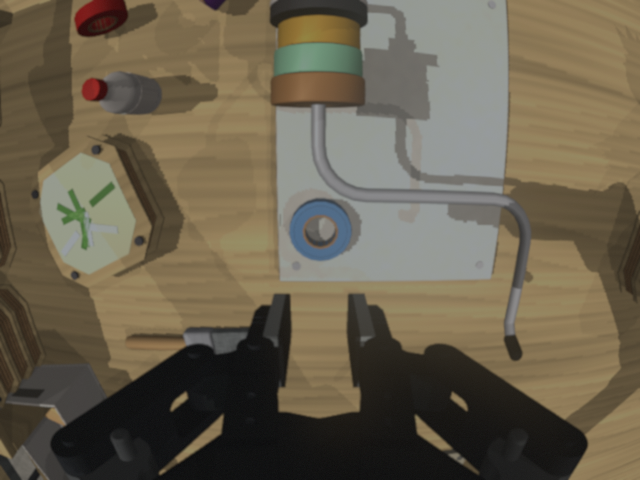

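View pics/s20.png

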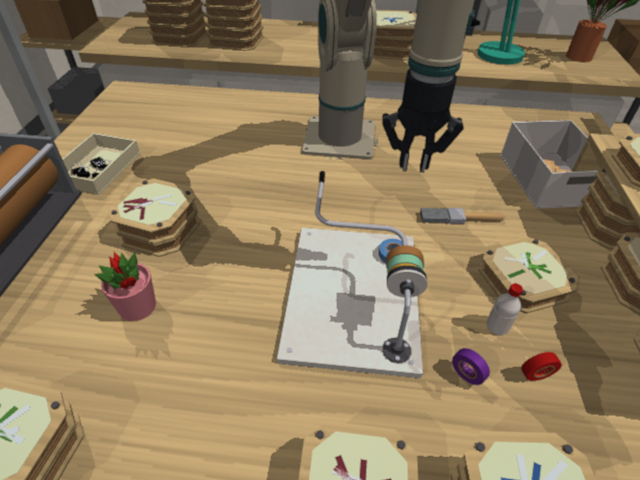

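View pics/t20.png

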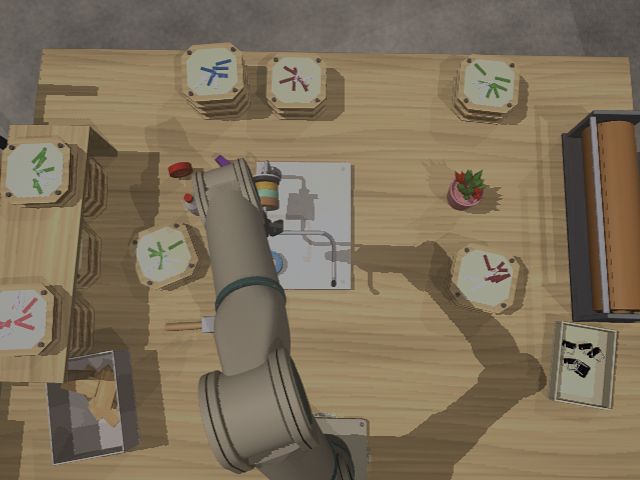

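The wrist view shows kraft, mint and gold closed up on the stop around (318,50), and their shadow is one solid block. The robot is clear and everything else looks unmoved, so I'm handing the job in.

```bash
python3 -c "
from station import arm
print(arm.close_job())"
```

```text
the job is handed in; nothing more can be done
None
```

The kraft roll is round both bends and closed up on the mint and gold rolls, and the row is snug against the stop. I handed the job in at about 22.7 s of the 54 s allowed. I pushed with the fingers part-open, one on each side of the rod.

**Pressing the foam:** I leaned on the row with about 7.3–8.5 N for roughly 0.7 s. The tool moved forward about 1.5 mm as the force rose, so the foam gave. I then backed off slowly until the force read zero.

**Last checks:** The wrist picture shows no gaps between the three rolls and the foam, and their shadow is one solid block. In the pictures I saw nothing else on the bench moved. The gripper was clear of everything when I handed in.

**What did not go to plan:**
- **First bend:** my camera estimate of the fingertip height was several mm too high. A finger caught the rod with about 11 N sideways and 5 N up, with next to no force along the push. I unloaded it, raised the hand about 7 mm and went on without touching the rod again.
- **Final press:** there was an upward force of up to about 5 N alongside the push. That makes at most about 10 N in all, under the 15 N that marks the rolls.

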